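# Clip the cordless bearing probe onto the polishing spindle's test post

### The job

Pick up the cordless grabber probe by squeezing its teal plunger cap right in towards the upright ear, so that the hook comes out, find the brass test post on the spindle's bed plate, pass the hook round it and, with the plunger still pressed, draw the hook gently back until it bears on the post. Then let go, so that the spring leaves the probe clamped on the post, lying level on the bed plate. Push nothing hard against the post or the machine, and leave everything else on the bench where it is.

Things in the scene. Friction and masses are not known exactly. Their poses are not given: they have to be found in the camera images.
- probe: Cordless grabber probe, ivory case, teal plunger cap, steel hook, 100 g, loose, lying on the bench. Origin: centre line, at its underside; x points along it to the hook, z up. Case: x -16 to 44 (front face = nose), y -15 to 15, z 0 to 18 mm. On it a spring barrel, 16 mm diameter, x -16 to 12, axis at z 28. Sizes for ear, cap and hook are in this frame.
- ear (a point): Middle of the front face of the ivory ear that stands on the case: probe x 18, y 0, z 38 mm. Ear: x 12 to 18, y -13 to 13, z 18 to 56 mm.
- cap (a point): Middle of the rear face of the teal cap, an upright plate, y -13 to 13, z 4 to 56 mm: probe x -38 free, -24 pressed in, z 38. Squeeze this face and the ear's front face between the fingers, fingertips above z 20 mm: 56 mm apart free, 42 mm pressed.
- catch (a point): Middle of the hook's catching (rear) face: probe x 46 free, 60 pressed in, y 0, z 10 mm. The steel hook moves with the cap: a straight shank along x (y -12 to -6, z 6 to 14 mm), and at its end a tip bar across y (-12 to 8, z 6 to 14 mm), 5 mm thick in x, this face its rear one. The hook is open on the +y side.
- plunger (a joint): How far cap and hook are pressed forward, m: 0 free, 0.014 fully in (stop). The spring takes 3.5 N to start and 6.3 N at the stop, and is damped (40 N s/m). Clamped on the post it reads about 0.006: the 8 mm post held between the nose and the hook.
- jaw (a point): Point on the probe at x 48, y 0, z 10 mm of its frame, 4 mm ahead of the nose: where the post's axis lies when clamped.
- stand: Polishing spindle, fixed, on a dark grey bed plate. Origin: at the plate's underside (bench level), below the middle of the post's slot; z up, x along slot and spindle, away from the robot. Plate: x -140 to 130, y -60 to 250, z 0 to 8 mm. Mint bearing blocks, spindle and a 110 mm buff stand at y 105 to 235, up to z 140 mm. The bare part, y -60 to 100, holds only the post.
- slot_middle (a point): Middle of the post's slot, on the plate's top (stand z 8 mm). The post, a rigid upright brass pin of 8 mm diameter up to stand z 38 mm, is clamped at stand y 0, up to 22 mm either way along stand x; where is not reported: feel or see it. 2 to 5 N is enough for feeling it and drawing the hook on it; over 15 N between probe and stand is too hard.
- jar: Bystander: amber jar with a steel lid, 64 mm diameter, 55 mm high. Origin: centre of its underside.
- comb: Bystander: black horn comb lying flat, 125 x 46 x 7 mm. Origin: near its middle, at the underside; x along its length.
- buff: Bystander: spare blue-grey buffing wheel lying flat, 110 mm diameter, 23 mm high. Origin: centre of its underside.
- bar: Bystander: red-brown bar of polish, 110 x 35 x 28 mm. Origin: centre of its underside.
Mind the look-alikes: they are no part of the job. There is more than one size of the probe; the job needs the smallest.

How it is judged:
On the way, in this order (a step that is already met when the one before it is completed fails the run):
1. the probe is lifted off the bench with its plunger pressed and hook out (value of joint plunger above 0.01 m and height (world z) of probe above 0.025 m), for 0.2 s.
2. with the plunger still pressed (more than 9 mm), the catching (rear) face of the hook is drawn against the post with 1 to 15 N for 0.2 s (value of joint plunger above 0.009 m and contact force between plunger_c3 and stand between 1 and 15 N), for 0.2 s.
At the end, for the whole second after the job is handed in: The probe is clamped on the post: plunger at 4 to 8.5 mm, hook pressing the post with over 1.5 N, jaw within 33 mm of the slot's middle, underside 5 to 12 mm above the bench (on the plate), level to 0.12 rad, under 20 mm/s (value of joint plunger between 0.004 and 0.0085 m and contact force between plunger_c3 and stand above 1.5 N and horizontal distance between jaw and slot_middle below 0.033 m and z of probe in the frame of stand between 0.005 and 0.012 m and angle between probe's own z axis and vertical below 0.12 rad and linear speed of probe below 0.02 m/s); the robot touches nothing.
It fails at once if the probe is pushed against the post or the machine with more than 15 N (contact force between probe and stand above 15 N).
It fails at once if the robot's arm or fingers push on the machine with more than 10 N (contact force between any of the fingers, the arm and stand above 10 N).
It fails at once if a bystander (jar, comb, buffing wheel, bar of polish) is moved more than 20 mm (distance of any of jar, comb, buff, bar from where it was at the start of the episode above 0.02 m).
It also fails if it takes over 50 s, if anything falls off the work surface, if the arm or the gripper's body presses on something with over 40 N, if the wrist force passes 120 N, or if a joint passes its speed limit or range.

### The arm

A 6-joint arm with a two-finger parallel gripper is mounted at the origin on the work surface. World frame = base frame: x ahead of the robot, y to its left, z up, the work surface at z = 0. Lengths are in m, angles in rad, forces in N, time in s.
With the tool pointing down it reaches from about 0.375 to 0.975 m from the base axis. Payload 3.8 kg.
Tool frame: the origin (TCP) lies on the centre line of the jaws, within the pads' length; the fingertips stand 22 mm ahead of it and the grasp point (between the pads) lies 3 mm ahead of it; x points along the fingers, y is the direction in which the jaws open and shut, and the axes are right-handed (so a half turn about x gives the same grasp; the last joint's range is limited). The gripper opens to 85 mm and grips with 20 to 120 N. Pads are 22 mm wide; open, the fingers measure 114 mm over their backs; the gripper's body (76 mm by 85 mm) begins 54 mm behind the grasp point. The pads swing forward as they close: fully open they stand 13 mm farther back than shut.
Start: joints at [-1.355, 0.264, 1.604, -0, 1.274, -0.037], TCP at [0.169, -0.654, 0.253] pointing down, gripper open.
Joint ranges: [-2.63, 2.63], [-0.94, 2.18], [0.31, 2.57], [-1.31, 4.45], [0, 2.66], [-2.55, 2.55]. Speed limits (rad/s): [2.57, 2.57, 3.14, 3.14, 3.14, 3.14].

### API

Orientations are given as a rotation vector (axis times angle).
In Python, from workcell import monitor, eyes, finish_job gives the robot as it stands. The module is installed in compiled form; this text tells all that it offers.
- The arm moves only by the tool play_rows, never from a script. Its argument "deltas" is a list of rows, each an object of numbers: "wx", "wy", "wz": the turn, a rotation vector about the world's x, y, z in degrees; "x", "y", "z": the shift along the world's x, y, z in mm; "fingers": the closure, from -1 (fully open) to 1 (shut), so that 0 is half open. A call has 1 to 20 rows; each row is the pose to reach, as a shift and turn from the pose commanded when the call began; what a row does not reach only later rows make up. A row lasts 1/8 s, in which the tool goes at most 62.5 mm and 10.7 degrees, less where a joint would pass 70% of its speed; a pose out of reach is approached as far as the arm can. A call with a gripper value outside its range is refused whole. The fingers move at their own pace and stop on an object; "grip_force" is the grip in N (left out, the last holds). Time passes only in rows, so rows that repeat a pose let the fingers close. It gives the time, the measured TCP pose, the force and the opening at its end, in the units of the state.
- monitor.read_state(): the state, without advancing time (a new reading comes with each control period).
- eyes.read_camera(name): name is "scene" or "top" or "wrist"; returns a dict with "frame" (480x640x3 uint8, red, green, blue), "depth" (480x640 float32, m along the optical axis (not along the pixel's ray), 0 where there is no reading), "K" (3x3 intrinsics, pixels), "view" (4x4, takes a point from world to camera coordinates); the wrist camera has in their place "tool_from_camera" (4x4, takes a point from camera to tool coordinates, whose origin is the TCP and whose axes are the tool frame's). Camera axes: x right, y down, z forward; pixel columns grow to the right and rows downward; lengths in m; the calibration is good to about 2 mm. A picture is of the moment at which its call begins: read the wrist's pose just before it.
- finish_job(): hands the job in, once; it reports no verdict.
The state is a dict: "time": time; "q": joint angles; "joint_vel": joint speeds; "joint_torque": joint torques, N m; "tool_pos": TCP position; "tcp_rot": TCP orientation; "wrist_force": force on the tool from outside, world axes, zero at the start; "torque": the same for the moment, N m; "width": opening from 0.0 (shut) to 1.0 (fully open).
Only numpy, scipy, OpenCV 4.12 (cv2) and the standard library are available. Lean on these libraries where they do the work, as an engineer would, in place of code of your own. Each camera call takes 0.05 s, during which the arm holds its last target.

## Working session

There is one attempt and no reset: what is moved stays moved. The work goes in short steps, Python scripts to look and compute and a tool call to move; the robot and the scene stay as the last step left them, time stands still between calls to the robot, and variables do not carry over. Pictures are saved under pics/ and viewed, and the job is handed in when it is done.

Besides the shell and the picture viewer there is one more tool, called after "Request:" as name(argument=value, ...), one argument or row to a line, values as JSON. play_rows: Moves the arm, as the interface text tells. Its arguments: {"type":"object","properties":{"deltas":{"type":"array"},"grip_force":{"type":"number"}},"required":["deltas"]}

```bash
mkdir -p pics; cat > h.py <<'E'
from workcell import monitor, eyes, finish_job
import numpy as np, cv2
from scipy.spatial.transform import Rotation as R
def save(n,img): cv2.imwrite('pics/'+n, cv2.cvtColor(img,cv2.COLOR_RGB2BGR))
def world(c,st=None):
    K=c['K'];d=c['depth'];v,u=np.mgrid[:480,:640]
    P=np.stack([(u-K[0,2])/K[0,0]*d,(v-K[1,2])/K[1,1]*d,d],-1)
    if 'view' in c: T=np.linalg.inv(c['view'])
    else:
        W=np.eye(4);W[:3,:3]=R.from_rotvec(st['tcp_rot']).as_matrix();W[:3,3]=st['tool_pos'];T=W@c['tool_from_camera']
    return P@T[:3,:3].T+T[:3,3]
E
python3 - <<'E'
from h import *
s=monitor.read_state();print(s)
for n in('scene','top'):
    c=eyes.read_camera(n);save(n+'0.png',c['frame']);np.save(n+'0.npy',world(c))
    np.save(n+'0d.npy',c['depth'])
E
```

```text
{'time': 0.0, 'q': array([-1.35490942e+00,  2.64753722e-01,  1.60538764e+00,  2.86963723e-06,
        1.27367203e+00, -3.68622423e-02]), 'joint_vel': array([ 0.00021639,  0.00139025,  0.00010051, -0.00021728,  0.0003794 ,
        0.00066758]), 'joint_torque': array([-6.82892096e-05, -5.15112376e+01, -3.67313862e+01,  1.02264369e-04,
        1.29425753e-02,  6.59628085e-07]), 'tool_pos': array([ 0.16867315, -0.65288412,  0.25195421]), 'tcp_rot': array([ 2.08758417,  0.26758406, -2.08799622]), 'wrist_force': array([-0.74941348,  0.33109234, -0.55564633]), 'torque': array([-0.03990821,  0.04675497, -0.02708184]), 'width': 1.0030922124197643}
```

View pics/top0.png

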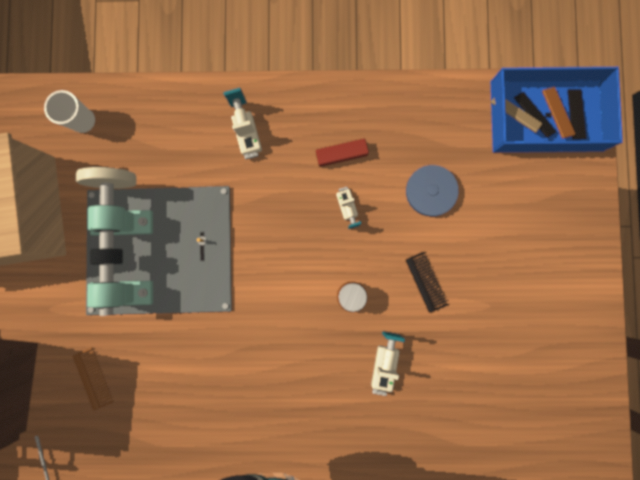

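View pics/scene0.png

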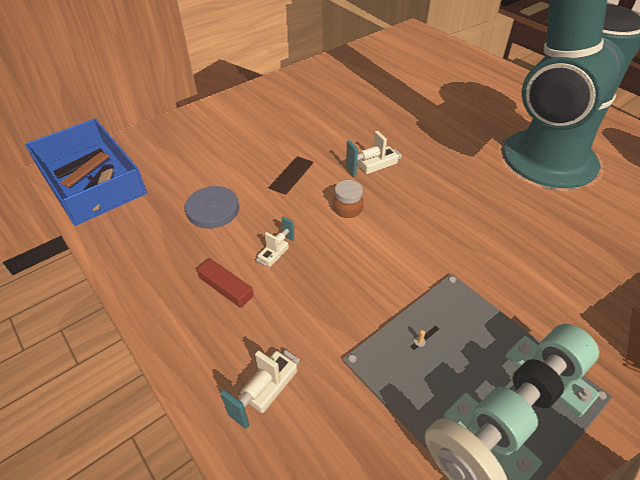

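Three candidates are visible in the top view: (245,125), (348,207) and (388,362). The smallest is (348,207). I'll confirm it in enlarged crops.

```bash
python3 - <<'E'
from h import *
t=cv2.imread('pics/top0.png');W=np.load('top0.npy')
a=cv2.resize(t[165:245,305:395],None,fx=6,fy=6,interpolation=cv2.INTER_CUBIC)
cv2.imwrite('pics/c1.png',a)
b=cv2.resize(t[180:320,150:240],None,fx=4,fy=4,interpolation=cv2.INTER_CUBIC)
cv2.imwrite('pics/c2.png',b)
for n,(u,v) in dict(p_hook=(346,188),p_cap=(354,225),p_case=(348,207),B1a=(235,95),B1b=(252,157),B2a=(394,335),B2b=(381,393),post=(202,240),slott=(202,232),slotb=(202,262),plTL=(88,187),plTR=(231,187),plBR=(231,311),plBL=(88,314),jar=(352,297),buff=(433,190),bar=(342,153),comb=(426,282)).items(): print(n,W[v,u].round(4))
E
```

```text
p_hook [ 0.7104 -0.1617  0.0154]
p_cap [ 0.6268 -0.1757  0.0537]
p_case [ 0.667  -0.1648  0.0327]
B1a [0.8986 0.0683 0.063 ]
B1b [0.7833 0.0423 0.0008]
B2a [ 0.4063 -0.2506  0.0753]
B2b [ 0.2813 -0.2292  0.0214]
post [0.6008 0.1448 0.0202]
slott [0.619  0.1485 0.007 ]
slotb [0.5545 0.1473 0.0087]
plTL [ 0.7208  0.4024 -0.0028]
plTR [0.7173 0.0878 0.0014]
plBR [ 4.495e-01  8.640e-02 -4.000e-04]
plBL [0.4458 0.3887 0.0094]
jar [ 0.4802 -0.1699  0.0536]
buff [ 0.7028 -0.3453  0.0249]
bar [ 0.7826 -0.1534  0.0311]
comb [ 0.5086 -0.3304  0.0046]
```

View pics/c1.png

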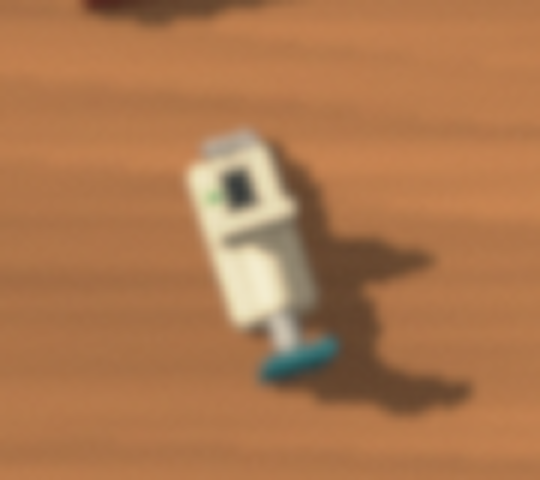

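View pics/c2.png

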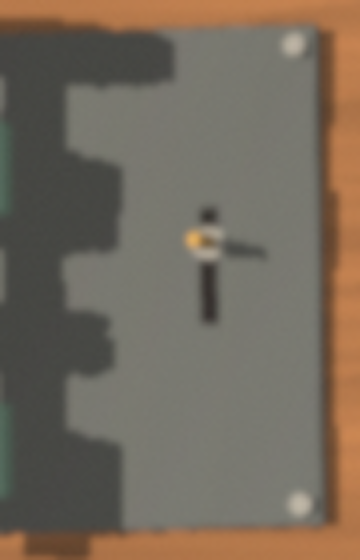

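The small one (crop 250,250) has its cap top at z≈54 mm and is ~85–89 mm long. The others have caps at 75 mm, so this is the smallest. The post is at about (0.60,0.145). I'll move the wrist camera over the probe.

```bash
python3 - <<'E'
from h import *
s=monitor.read_state();M=R.from_rotvec(s['tcp_rot']).as_matrix();print(M.round(3))
c=eyes.read_camera('wrist');print(c['tool_from_camera'].round(3),c['K'])
E
```

```text
[[-0.     0.25  -0.968]
 [ 0.002 -0.968 -0.25 ]
 [-1.    -0.002 -0.   ]]
[[ 0.001 -0.301  0.954 -0.121]
 [ 1.     0.    -0.001  0.002]
 [ 0.     0.954  0.301 -0.076]
 [ 0.     0.     0.     1.   ]] [[413.08398648   0.         317.34955844]
 [  0.         413.08398648 240.28202384]
 [  0.           0.           1.        ]]
```

Request:
play_rows(
  deltas=[
    {"x":40,"y":40,"wz":7},
    {"x":80,"y":80,"wz":15},
    {"x":120,"y":120,"wz":22},
    {"x":160,"y":160,"wz":30},
    {"x":200,"y":200,"wz":37},
    {"x":240,"y":240,"wz":45},
    {"x":280,"y":285,"wz":52},
    {"x":320,"y":330,"wz":60},
    {"x":360,"y":375,"wz":68},
    {"x":400,"y":420,"wz":76},
    {"x":445,"y":465,"wz":83},
    {"x":486,"y":513,"wz":88},
    {"x":486,"y":513,"wz":88},
    {"x":486,"y":513,"wz":88},
  ],
)

```text
schema error: expected keys wx, wy, wz, x, y, z, fingers
```

```bash
python3 - <<'E'
from h import *
s=monitor.read_state();print(s['tool_pos'],s['q'],s['wrist_force'],s['time'])
c=eyes.read_camera('wrist');save('w1.png',c['frame']);W=world(c,s);np.save('w1.npy',W)
E
```

```text
[ 0.16872774 -0.65301221  0.25221271] [-1.35487051e+00  2.64606280e-01  1.60509297e+00  1.78888473e-06
  1.27369570e+00 -3.69039853e-02] [ 0.03835983 -0.04423702  1.24379935] 0.15
```

View pics/w1.png

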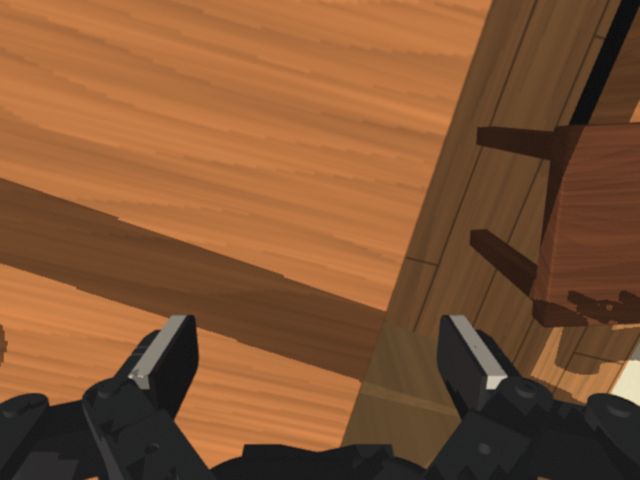

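Request:
play_rows(
  deltas=[
    {"x":40,"y":40,"z":0,"wx":0,"wy":0,"wz":7,"fingers":-1},
    {"x":80,"y":80,"z":0,"wx":0,"wy":0,"wz":15,"fingers":-1},
    {"x":120,"y":120,"z":0,"wx":0,"wy":0,"wz":22,"fingers":-1},
    {"x":160,"y":160,"z":0,"wx":0,"wy":0,"wz":30,"fingers":-1},
    {"x":200,"y":200,"z":0,"wx":0,"wy":0,"wz":37,"fingers":-1},
    {"x":240,"y":240,"z":0,"wx":0,"wy":0,"wz":45,"fingers":-1},
    {"x":280,"y":285,"z":0,"wx":0,"wy":0,"wz":52,"fingers":-1},
    {"x":320,"y":330,"z":0,"wx":0,"wy":0,"wz":60,"fingers":-1},
    {"x":360,"y":375,"z":0,"wx":0,"wy":0,"wz":68,"fingers":-1},
    {"x":400,"y":420,"z":0,"wx":0,"wy":0,"wz":76,"fingers":-1},
    {"x":445,"y":465,"z":0,"wx":0,"wy":0,"wz":83,"fingers":-1},
    {"x":486,"y":513,"z":0,"wx":0,"wy":0,"wz":88,"fingers":-1},
    {"x":486,"y":513,"z":0,"wx":0,"wy":0,"wz":88,"fingers":-1},
    {"x":486,"y":513,"z":0,"wx":0,"wy":0,"wz":88,"fingers":-1},
  ],
)

```text
time: 1.95
tool_pos: [0.6546, -0.1403, 0.2527]
tcp_rot: [1.046, 1.306, -1.048]
wrist_force: [0.3, 0.9, -0.3]
width: 1.001
```

```bash
python3 - <<'E'
from h import *
s=monitor.read_state();print(s['tool_pos'],s['q'],s['wrist_force'],s['time'])
c=eyes.read_camera('wrist');save('w2.png',c['frame']);W=world(c,s);np.save('w2.npy',W)
E
```

```text
[ 0.65457495 -0.14026536  0.25269359] [-2.48008521e-01  2.54590307e-01  1.61665409e+00 -6.18903186e-04
  1.27154662e+00 -4.66497262e-01] [ 0.29197113  0.90641675 -0.25740751] 1.95
```

View pics/w2.png

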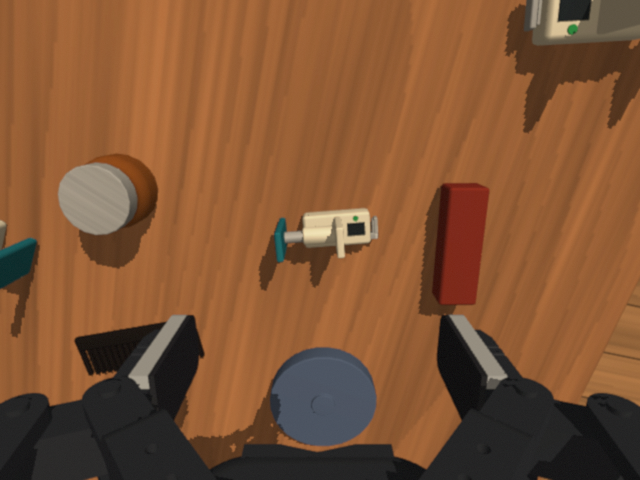

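The wrist view shows the probe at (325,232), with the cap at (281,240), the ear at (340,238) and the hook at (374,228). I'll measure its pose from the cloud.

```bash
python3 - <<'E'
from h import *
W=np.load('w2.npy');f=cv2.cvtColor(cv2.imread('pics/w2.png'),cv2.COLOR_BGR2RGB).astype(int)
m=np.zeros((480,640),bool);m[195:275,265:390]=1
Z=W[...,2];obj=m&(Z>0.009)
hi=m&(Z>0.046)
teal=hi&(f[...,0]<90); ear=hi&(f[...,0]>130)
for n,k in(('teal',teal),('ear',ear)):
    p=W[k];print(n,len(p),p.mean(0).round(4),p.min(0).round(4),p.max(0).round(4))
a=W[teal].mean(0);b=W[ear].mean(0)
print('yaw cap-ear',np.degrees(np.arctan2(b[1]-a[1],b[0]-a[0])),np.linalg.norm((b-a)[:2]))
p=W[obj][:,:2].astype(np.float32)
top=m&(abs(Z-.018)<.004)
r=cv2.minAreaRect(W[top][:,:2].astype(np.float32)*1000);print('case top',r)
r=cv2.minAreaRect(W[teal][:,:2].astype(np.float32)*1000);print('teal',r)
r=cv2.minAreaRect(p*1000);print('all',r)
print('zbench',np.median(Z[200:270,200:250]))
E
```

```text
teal 275 [ 0.6301 -0.173   0.0643] [ 0.624  -0.1898  0.0461] [ 0.6381 -0.0671  0.374 ]
ear 264 [ 0.6735 -0.1527  0.0861] [ 0.6381 -0.1749  0.0461] [ 0.6839 -0.0671  0.374 ]
yaw cap-ear 25.1458966573306 0.04788903444952774
case top ((669.7442626953125, -165.4532012939453), (88.02908325195312, 30.683198928833008), 17.14080810546875)
teal ((630.8058471679688, -128.37228393554688), (122.82211303710938, 12.325936317443848), 88.97753143310547)
all ((656.9849853515625, -123.20350646972656), (88.99544525146484, 118.3588638305664), 16.350847244262695)
zbench 0.0006867410676095753
```

```bash
python3 - <<'E'
from h import *
W=np.load('w2.npy');f=cv2.cvtColor(cv2.imread('pics/w2.png'),cv2.COLOR_BGR2RGB).astype(int)
m=np.zeros((480,640),bool);m[195:275,265:390]=1
Z=W[...,2];m&=Z<0.07
obj=m&(Z>0.009)
hi=m&(Z>0.046); teal=hi&(f[...,0]<90); ear=hi&(f[...,0]>130)
for n,k in(('teal',teal),('ear',ear)):
    p=W[k];print(n,len(p),np.median(p,0).round(4),p.min(0).round(4),p.max(0).round(4), cv2.minAreaRect(p[:,:2].astype(np.float32)*1000))
for zz in (.006,.009,.012):
    print(zz,cv2.minAreaRect(W[m&(Z>zz)][:,:2].astype(np.float32)*1000))
# grid-in-rotated-frame profile
for yaw in (14,15.5,17):
    c,s=np.cos(np.radians(yaw)),np.sin(np.radians(yaw));P=W[obj];l=P[:,0]*c+P[:,1]*s;t=-P[:,0]*s+P[:,1]*c
    print(yaw,'l',np.percentile(l,[0.3,99.7]).round(4),'t',np.percentile(t,[0.5,99.5]).round(4), 'case t',np.percentile(t[(P[:,2]<.022)&(P[:,2]>.015)&(l>np.percentile(l,70))],[2,98]).round(4))
    for n,k in(('teal',teal),('ear',ear)):
        q=W[k];q=q[q[:,2]>.052];print(n,len(q),np.percentile(q[:,0]*c+q[:,1]*s,[2,98]).round(4),np.percentile(-q[:,0]*s+q[:,1]*c,[2,98]).round(4))
a=cv2.imread('pics/w2.png')[190:280,255:395];cv2.imwrite('pics/c3.png',cv2.resize(a,None,fx=5,fy=5,interpolation=cv2.INTER_CUBIC))
E
```

```text
teal 267 [ 0.63  -0.176  0.056] [ 0.624  -0.1898  0.0461] [ 0.6359 -0.165   0.0583] ((629.7440795898438, -177.20909118652344), (6.138928413391113, 25.316354751586914), 17.094810485839844)
ear 239 [ 0.6771 -0.1614  0.0564] [ 0.6716 -0.1749  0.0461] [ 0.6839 -0.1501  0.0588] ((677.6176147460938, -162.76577758789062), (5.939746379852295, 26.137361526489258), 16.36507225036621)
0.006 ((669.5610961914062, -165.5865936279297), (88.97339630126953, 30.834632873535156), 17.539215087890625)
0.009 ((669.579833984375, -165.6153564453125), (88.97241973876953, 30.823427200317383), 17.61297607421875)
0.012 ((669.4916381835938, -165.53109741210938), (88.97608947753906, 30.683198928833008), 17.14080810546875)
14 l [0.5652 0.6536] t [-0.3369 -0.306 ] case t [-0.3347 -0.3066]
teal 229 [0.5651 0.5713] [-0.3362 -0.3122]
ear 225 [0.6149 0.6213] [-0.3339 -0.3094]
15.5 l [0.5567 0.645 ] t [-0.3525 -0.3226] case t [-0.3512 -0.3232]
teal 229 [0.5566 0.5624] [-0.351 -0.327]
ear 225 [0.6065 0.6124] [-0.35   -0.3254]
17 l [0.5477 0.6358] t [-0.3682 -0.3389] case t [-0.3675 -0.3395]
teal 229 [0.5476 0.5533] [-0.3655 -0.3415]
ear 225 [0.5976 0.6032] [-0.3658 -0.3413]
```

View pics/c3.png

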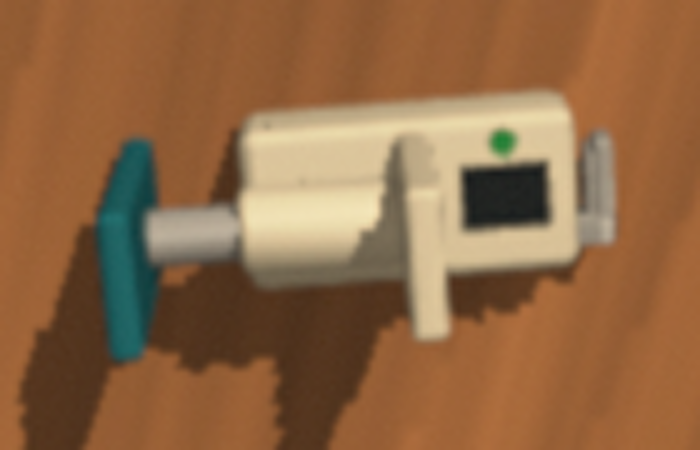

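```bash
python3 - <<'E'
from h import *
s=monitor.read_state();W=np.load('w2.npy')
M=R.from_rotvec(s['tcp_rot']).as_matrix();T=(W-s['tool_pos'])@M
print('tool y angle',np.degrees(np.arctan2(M[1,1],M[0,1])))
f=T[250:420]; 
for y0,y1 in((-.07,-.03),(.03,.07)):
    k=(f[...,1]>y0)&(f[...,1]<y1)&(abs(f[...,2])<.02)&(f[...,0]>-.02)&(f[...,0]<.05)
    p=f[k];print(len(p),np.percentile(p,[1,50,99],axis=0).round(4))
E
```

```text
tool y angle 12.454605319833105
3300 [[-0.0199 -0.0558 -0.0104]
 [-0.009  -0.0427 -0.0055]
 [ 0.0074 -0.0421  0.0119]]
3296 [[-0.0198  0.0425 -0.0105]
 [-0.009   0.0431 -0.0056]
 [ 0.0074  0.0562  0.0117]]
```

Request:
play_rows(
  deltas=[
    {"x":-1,"y":-15,"z":-50,"wx":0,"wy":0,"wz":2.5,"fingers":-1},
    {"x":-1,"y":-29.5,"z":-100,"wx":0,"wy":0,"wz":4.6,"fingers":-1},
    {"x":-1,"y":-29.5,"z":-140,"wx":0,"wy":0,"wz":4.6,"fingers":-1},
    {"x":-1,"y":-29.5,"z":-175,"wx":0,"wy":0,"wz":4.6,"fingers":-1},
    {"x":-1,"y":-29.5,"z":-195,"wx":0,"wy":0,"wz":4.6,"fingers":-1},
    {"x":-1,"y":-29.5,"z":-208,"wx":0,"wy":0,"wz":4.6,"fingers":-1},
    {"x":-1,"y":-29.5,"z":-208,"wx":0,"wy":0,"wz":4.6,"fingers":-1},
    {"x":-1,"y":-29.5,"z":-208,"wx":0,"wy":0,"wz":4.6,"fingers":-1},
  ],
)

```text
time: 3.0
tool_pos: [0.655, -0.1705, 0.0469]
tcp_rot: [0.987, 1.333, -0.986]
wrist_force: [-0.6, -0.3, -0.7]
width: 1.001
```

```bash
python3 - <<'E'
from h import *
s=monitor.read_state();print(s['tool_pos'],s['wrist_force'],s['time'])
c=eyes.read_camera('wrist');save('w3.png',c['frame']);np.save('w3.npy',world(c,s))
E
```

```text
[ 0.65501477 -0.17046805  0.04693171] [-0.60717132 -0.3154085  -0.67070527] 3.0
```

View pics/w3.png

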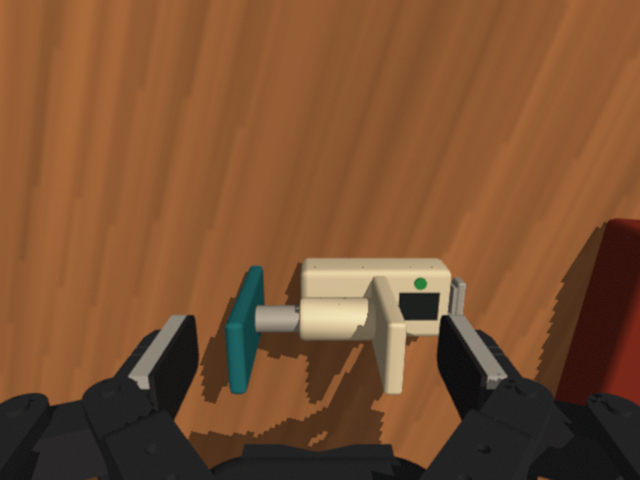

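The cap (246,330) and ear (388,340) are centred between the fingers. I'll close slowly.

Request:
play_rows(
  deltas=[
    {"x":-1,"y":0,"z":-2,"wx":0,"wy":0,"wz":0,"fingers":-0.4},
    {"x":-1,"y":0,"z":-2,"wx":0,"wy":0,"wz":0,"fingers":-0.2},
    {"x":-1,"y":0,"z":-2,"wx":0,"wy":0,"wz":0,"fingers":0},
    {"x":-1,"y":0,"z":-2,"wx":0,"wy":0,"wz":0,"fingers":0.3},
    {"x":-1,"y":0,"z":-2,"wx":0,"wy":0,"wz":0,"fingers":0.3},
    {"x":-1,"y":0,"z":-2,"wx":0,"wy":0,"wz":0,"fingers":0.3},
  ],
  grip_force=30,
)

```text
time: 3.8
tool_pos: [0.6561, -0.1703, 0.0465]
tcp_rot: [0.988, 1.329, -0.983]
wrist_force: [3.1, 2.0, 8.1]
width: 0.482
```

```bash
python3 - <<'E'
from h import *
s=monitor.read_state();print(s['tool_pos'],s['wrist_force'],s['time'],s['width'],s['width']*85)
c=eyes.read_camera('wrist');save('w4.png',c['frame']);np.save('w4.npy',world(c,s))
E
```

```text
[ 0.65609452 -0.17033831  0.04646747] [3.12748894 1.9585774  8.09311016] 3.8 0.4817272121067192 40.94681302907113
```

View pics/w4.png

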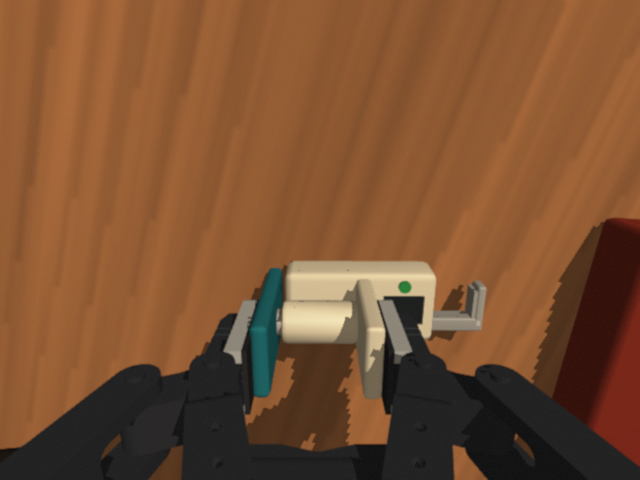

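Plunger pressed: the opening is ~41 mm, with the hook out at (478,300). Now I'll lift.

Request:
play_rows(
  deltas=[
    {"x":0,"y":0,"z":10,"wx":0,"wy":0,"wz":0,"fingers":0.3},
    {"x":0,"y":0,"z":30,"wx":0,"wy":0,"wz":0,"fingers":0.3},
    {"x":0,"y":0,"z":60,"wx":0,"wy":0,"wz":0,"fingers":0.3},
    {"x":0,"y":0,"z":90,"wx":0,"wy":0,"wz":0,"fingers":0.3},
    {"x":0,"y":0,"z":100,"wx":0,"wy":0,"wz":0,"fingers":0.3},
    {"x":0,"y":0,"z":100,"wx":0,"wy":0,"wz":0,"fingers":0.3},
    {"x":0,"y":0,"z":100,"wx":0,"wy":0,"wz":0,"fingers":0.3},
  ],
)

```text
time: 4.72
tool_pos: [0.6517, -0.1698, 0.1417]
tcp_rot: [0.986, 1.338, -0.988]
wrist_force: [-0.8, -0.0, -1.9]
width: 0.475
```

```bash
python3 - <<'E'
from h import *
s=monitor.read_state();print(s['tool_pos'],s['wrist_force'],s['time'],s['width']*85)
c=eyes.read_camera('wrist');save('w5.png',c['frame']);np.save('w5.npy',world(c,s))
for n in('scene','top'):
    c=eyes.read_camera(n);save(n+'1.png',c['frame']);np.save(n+'1.npy',world(c))
E
```

```text
[ 0.65170666 -0.16975041  0.14168082] [-0.75228481 -0.04674821 -1.89279072] 4.725 40.35340531743419
```

View pics/w5.png

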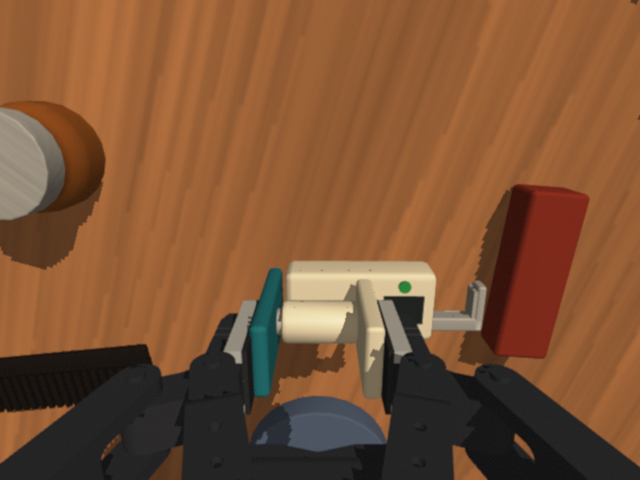

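View pics/scene1.png

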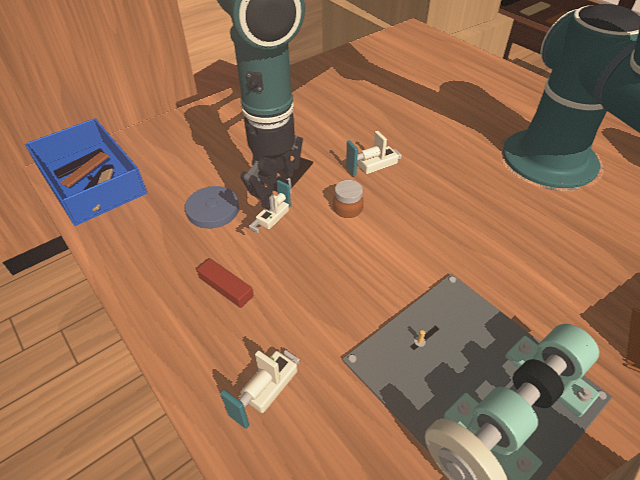

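```bash
python3 - <<'E'
from h import *
W=np.load('w5.npy');s=monitor.read_state()
M=R.from_rotvec(s['tcp_rot']).as_matrix();T=(W-s['tool_pos'])@M
print(M.round(4))
for n,(u0,u1,v0,v1) in dict(casetop=(300,355,272,294),casetop2=(408,430,275,292),shank=(440,462,317,324),tip=(474,478,290,312)).items():
    p=T[v0:v1,u0:u1].reshape(-1,3);print(n,np.median(p,0).round(4),p.min(0).round(4),p.max(0).round(4))
p=np.concatenate([T[272:294,300:355].reshape(-1,3),T[275:292,408:430].reshape(-1,3)])
A=np.c_[p[:,1],p[:,2],np.ones(len(p))];k=np.linalg.lstsq(A,p[:,0],rcond=None)[0];print('tilt deg (dx/dy,dx/dz)',np.degrees(k[:2]),k[2])
a=cv2.imread('pics/w5.png')[240:410,220:500];cv2.imwrite('pics/c5.png',cv2.resize(a,None,fx=2.8,fy=2.8,interpolation=cv2.INTER_CUBIC))
# all object extents near
q=T[240:400,220:500].reshape(-1,3);k=(q[:,0]<.055)&(q[:,0]>.02);print(len(q[k]),np.percentile(q[k],[.5,99.5],axis=0).round(4))
print(cv2.minAreaRect(q[k][:,1:].astype(np.float32)*1000))
E
```

```text
[[-2.800e-03  9.559e-01  2.938e-01]
 [ 8.000e-04  2.938e-01 -9.559e-01]
 [-1.000e+00 -2.500e-03 -1.600e-03]]
casetop [ 0.0278  0.0031 -0.011 ] [-0.1214 -0.0075 -0.0751] [ 0.0318  0.0138 -0.0059]
casetop2 [ 0.0274  0.0389 -0.0109] [-0.1214 -0.0007 -0.0751] [ 0.0298  0.0434 -0.0071]
shank [0.0313 0.0542 0.0073] [-0.1214 -0.0007 -0.0751] [0.0336 0.0588 0.0092]
tip [ 0.031   0.0634 -0.0016] [ 0.0294  0.0621 -0.0057] [0.0335 0.0649 0.0037]
tilt deg (dx/dy,dx/dz) [-0.391537   90.27888957] 0.0447823230297001
8413 [[ 0.0206 -0.0201 -0.0149]
 [ 0.0424  0.0668  0.0121]]
((22.971960067749023, -0.9046287536621094), (89.44624328613281, 29.52519416809082), 1.687106966972351)
```

View pics/c5.png

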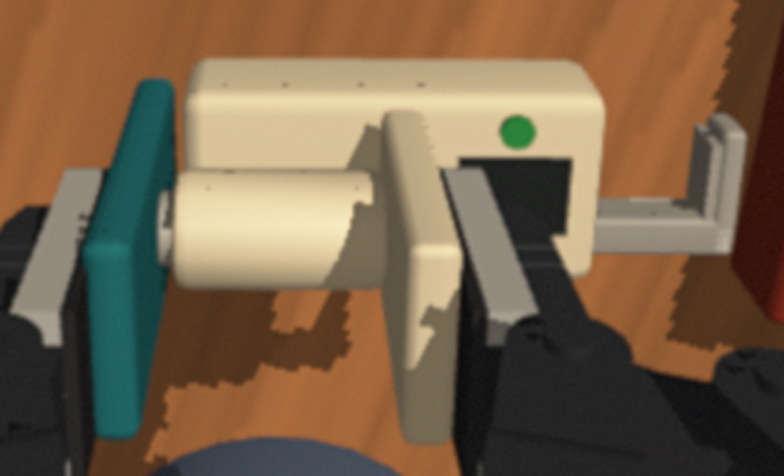

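```bash
python3 - <<'E'
from h import *
for n,(u0,u1,v0,v1) in dict(top=(185,220,222,270),scene=(400,450,315,360)).items():
    W=np.load(n+'1.npy');a=cv2.imread(f'pics/{n}1.png')[v0:v1,u0:u1];cv2.imwrite(f'pics/p_{n}.png',cv2.resize(a,None,fx=12,fy=12,interpolation=cv2.INTER_CUBIC))
    w=W[v0:v1,u0:u1].reshape(-1,3);rgb=a[...,::-1].reshape(-1,3).astype(int)
    k=w[:,2]>.013;print(n,k.sum(), w[k].round(4)[:60].tolist() if k.sum()<60 else np.median(w[k],0))
    d=(rgb.sum(1)<110);print('dark',d.sum(),w[d].min(0),w[d].max(0))
W=np.load('top1.npy')
p=W[200:300,175:225].reshape(-1,3);print('plate z',np.median(p[:,2]))
E
```

```text
top 38 [[0.6336, 0.1578, 0.0131], [0.6333, 0.1362, 0.0137], [0.633, 0.1229, 0.0156], [0.5274, -0.1191, 1.0311], [0.625, 0.1641, 0.013], [0.6207, 0.1618, 0.0134], [0.5274, -0.1191, 1.0311], [0.6036, 0.15, 0.0404], [0.6038, 0.1486, 0.0379], [0.6037, 0.1464, 0.0384], [0.604, 0.1455, 0.0341], [0.6044, 0.1448, 0.0287], [0.6036, 0.1659, 0.0134], [0.6018, 0.1512, 0.0361], [0.6015, 0.1479, 0.0406], [0.6015, 0.1461, 0.0395], [0.6015, 0.144, 0.0396], [0.6021, 0.1441, 0.0311], [0.6027, 0.1442, 0.0226], [0.5997, 0.1511, 0.0364], [0.5995, 0.1483, 0.0389], [0.5996, 0.1467, 0.037], [0.5997, 0.1449, 0.036], [0.6002, 0.1448, 0.0285], [0.6007, 0.1446, 0.021], [0.6012, 0.144, 0.0151], [0.5983, 0.1495, 0.0266], [0.5984, 0.1477, 0.0252], [0.5984, 0.1459, 0.024], [0.5987, 0.1451, 0.0192], [0.5274, -0.1191, 1.0311], [0.593, 0.1809, 0.013], [0.5776, 0.1164, 0.0136], [0.5274, -0.1191, 1.0311], [0.5649, 0.1332, 0.0143], [0.5499, 0.1119, 0.0139], [0.5274, -0.1191, 1.0311], [0.5393, 0.1203, 0.0137]]Traceback (most recent call last):
  File "<stdin>", line 6, in <module>
    return umr_minimum(a, axis, None, out, keepdims, initial, where)
ValueError: zero-size array to reduction operation minimum which has no identity
```

View pics/p_top.png

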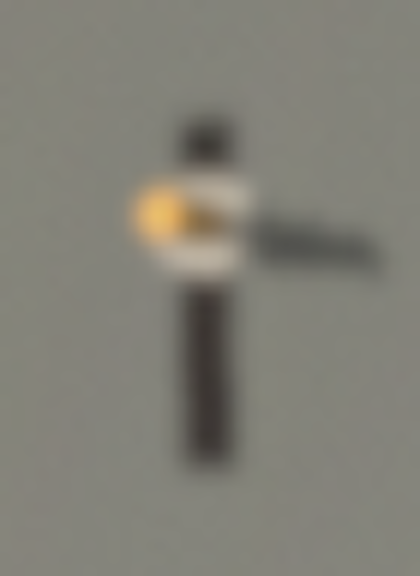

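Request:
play_rows(
  deltas=[
    {"x":-8,"y":25,"z":0,"wx":0,"wy":0,"wz":0,"fingers":0.3},
    {"x":-25,"y":75,"z":0,"wx":0,"wy":0,"wz":0,"fingers":0.3},
    {"x":-42,"y":125,"z":0,"wx":0,"wy":0,"wz":0,"fingers":0.3},
    {"x":-60,"y":175,"z":0,"wx":0,"wy":0,"wz":0,"fingers":0.3},
    {"x":-77,"y":220,"z":0,"wx":0,"wy":0,"wz":0,"fingers":0.3},
    {"x":-90,"y":255,"z":0,"wx":0,"wy":0,"wz":0,"fingers":0.3},
    {"x":-93,"y":268,"z":0,"wx":0,"wy":0,"wz":0,"fingers":0.3},
    {"x":-93,"y":268,"z":0,"wx":0,"wy":0,"wz":0,"fingers":0.3},
    {"x":-93,"y":268,"z":0,"wx":0,"wy":0,"wz":0,"fingers":0.3},
  ],
)

```text
time: 6.0
tool_pos: [0.5601, 0.0973, 0.1433]
tcp_rot: [0.987, 1.335, -0.987]
wrist_force: [0.8, 0.3, -1.3]
width: 0.48
```

```bash
python3 - <<'E'
from h import *
s=monitor.read_state();print(s['tool_pos'],s['tcp_rot'],s['wrist_force'],s['time'],s['width']*85)
c=eyes.read_camera('wrist');save('w6.png',c['frame']);np.save('w6.npy',world(c,s))
E
```

```text
[0.56014107 0.09730025 0.14326498] [ 0.98682028  1.33503511 -0.98719889] [ 0.77527602  0.3360223  -1.33946785] 6.0 40.789574715022496
```

View pics/w6.png

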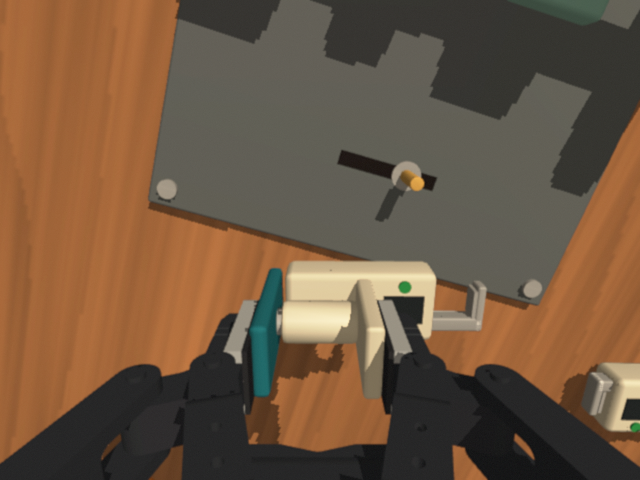

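The wrist view shows the post tip at (417,184), its base at (405,173) and the slot from (340,155) to (435,184). Next I'll measure the post relative to the hook.

```bash
python3 - <<'E'
from h import *
W=np.load('w6.npy');s=monitor.read_state()
M=R.from_rotvec(s['tcp_rot']).as_matrix();T=(W-s['tool_pos'])@M
w=W[160:200,385:435].reshape(-1,3);t=T[160:200,385:435].reshape(-1,3)
for lo,hi in((.011,.016),(.016,.022),(.022,.028),(.028,.034),(.034,.042)):
    k=(w[:,2]>lo)&(w[:,2]<hi);print(lo,k.sum(),w[k].min(0).round(4),w[k].max(0).round(4),'tool',t[k].min(0).round(4),t[k].max(0).round(4))
p=W[190:240,230:360].reshape(-1,3);print('plate z',np.median(p[:,2]))
k=(w[:,2]>.0092)&(w[:,2]<.012);print('washer?',k.sum(),np.median(w[k],0))
q=T[260:340,280:495].reshape(-1,3);qq=q[(q[:,0]>.02)&(q[:,0]<.05)]
print('nose/hook: tip y max',np.percentile(qq[:,1],99.5)); 
tip=T[285:315,466:488].reshape(-1,3);tip=tip[(tip[:,0]>.02)&(tip[:,0]<.05)];print('tip',np.percentile(tip,[2,98],axis=0).round(4))
c=T[265:300,380:440].reshape(-1,3);c=c[(c[:,0]>.02)&(c[:,0]<.05)];print('case front',np.percentile(c,[1,99],axis=0).round(4))
A=np.c_[c[:,1:],np.ones(len(c))]
ct=T[278:294,295:352].reshape(-1,3);ct2=T[290:294,400:430].reshape(-1,3);a=np.r_[ct,ct2];a=a[(a[:,0]>.024)&(a[:,0]<.032)];
for _ in range(3):
    X=np.c_[a[:,1:],np.ones(len(a))];k=np.linalg.lstsq(X,a[:,0],rcond=None)[0];r=abs(X@k-a[:,0]);a=a[r<2*r.std()+1e-6]
print('plane',k,np.degrees(np.arctan(k[:2])),len(a))
a=cv2.imread('pics/w6.png')[150:350,270:500];cv2.imwrite('pics/c6.png',cv2.resize(a,None,fx=3,fy=3,interpolation=cv2.INTER_CUBIC))
E
```

```text
0.011 50 [0.5871 0.1403 0.011 ] [0.6069 0.1564 0.0158] tool [ 0.1275  0.0407 -0.0455] [ 0.1323  0.0609 -0.0283]
0.016 35 [0.597  0.1447 0.0162] [0.6004 0.152  0.0219] tool [ 0.1214  0.0499 -0.0409] [ 0.127   0.0545 -0.0343]
0.022 34 [0.5971 0.145  0.0222] [0.6024 0.1519 0.0279] tool [ 0.1153  0.05   -0.0407] [ 0.121   0.0563 -0.0346]
0.028 37 [0.597  0.1447 0.0281] [0.6019 0.1519 0.0337] tool [ 0.1096  0.0501 -0.0409] [ 0.1152  0.0559 -0.0342]
0.034 186 [0.5971 0.1441 0.034 ] [0.6052 0.152  0.0402] tool [ 0.1031  0.0499 -0.0408] [ 0.1092  0.0579 -0.0332]
plate z 0.00863388625545869
washer? 770 [0.60035116 0.14813732 0.00978275]
nose/hook: tip y max 0.06683716768683849
tip [[ 0.0299  0.0623 -0.0075]
 [ 0.0385  0.0673  0.0054]]
case front [[ 0.0258  0.0241 -0.015 ]
 [ 0.0381  0.0455 -0.0043]]
plane [-0.01670784  0.00879258  0.02789207] [-0.95719973  0.50376497] 306
```

View pics/c6.png

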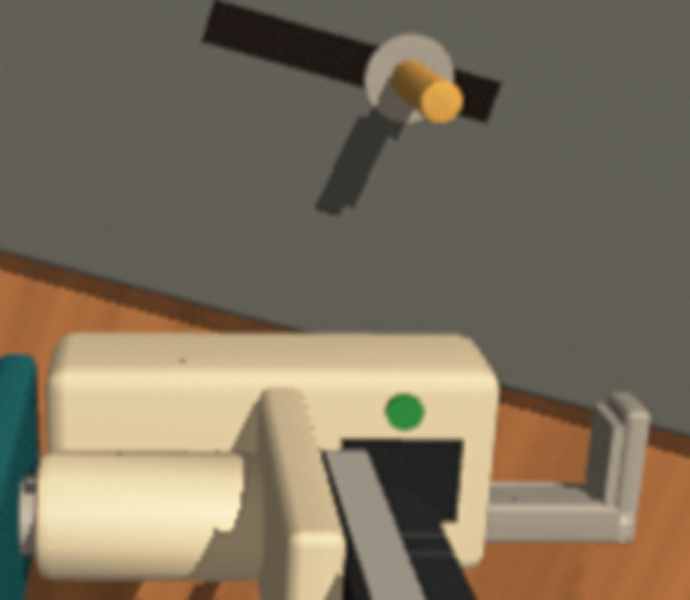

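Request:
play_rows(
  deltas=[
    {"x":0,"y":0,"z":-25,"wx":0,"wy":0,"wz":0,"fingers":0.3},
    {"x":0,"y":0,"z":-55,"wx":0,"wy":0,"wz":0,"fingers":0.3},
    {"x":0,"y":0,"z":-75,"wx":0,"wy":0,"wz":0,"fingers":0.3},
    {"x":0,"y":0,"z":-83,"wx":0,"wy":0,"wz":0,"fingers":0.3},
    {"x":0,"y":0,"z":-85,"wx":0,"wy":0,"wz":0,"fingers":0.3},
    {"x":0,"y":0,"z":-85,"wx":0,"wy":0,"wz":0,"fingers":0.3},
    {"x":0,"y":0,"z":-85,"wx":0,"wy":0,"wz":0,"fingers":0.3},
  ],
)

```text
time: 6.92
tool_pos: [0.5607, 0.098, 0.0594]
tcp_rot: [0.988, 1.334, -0.986]
wrist_force: [0.0, -0.1, -0.7]
width: 0.484
```

```bash
python3 - <<'E'
from h import *
s=monitor.read_state();print(s['tool_pos'],s['tcp_rot'],s['wrist_force'],s['time'],s['width']*85)
c=eyes.read_camera('wrist');save('w7.png',c['frame']);W=world(c,s);np.save('w7.npy',W)
M=R.from_rotvec(s['tcp_rot']).as_matrix();T=(W-s['tool_pos'])@M
k=(W[...,2]>.014)&(W[...,2]<.04)&(T[...,2]<-.02)&(T[...,2]>-.06)&(T[...,1]>.03)&(T[...,1]<.08)
v,u=np.nonzero(k);print(k.sum(),u.min(),u.max(),v.min(),v.max(),np.percentile(T[k],[2,98],axis=0).round(4),W[k][:,2].max())
E
```

```text
[0.56072816 0.09800736 0.05935749] [ 0.98781871  1.33413551 -0.98554769] [ 0.04757296 -0.05433321 -0.65747579] 6.925 41.127464883096586
857 438 478 201 235 [[ 0.0199  0.0491 -0.0399]
 [ 0.0442  0.0562 -0.0328]] 0.0399367110306742
```

View pics/w7.png

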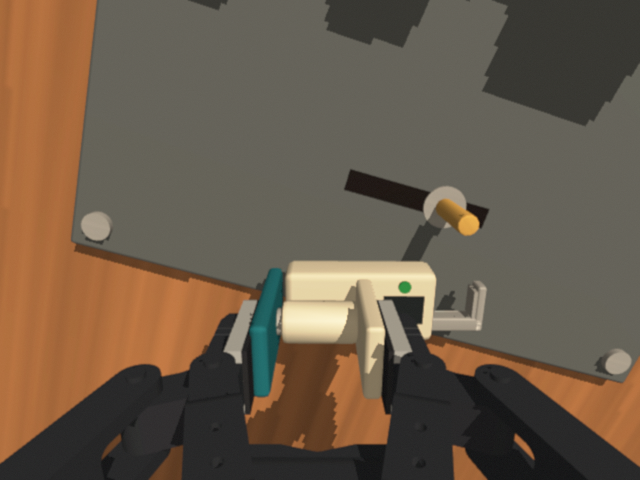

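Request:
play_rows(
  deltas=[
    {"x":-2,"y":1.5,"z":-1,"wx":0,"wy":0,"wz":0,"fingers":0.3},
    {"x":-4,"y":7,"z":-1,"wx":0,"wy":0,"wz":0,"fingers":0.3},
    {"x":-6,"y":14,"z":-1,"wx":0,"wy":0,"wz":0,"fingers":0.3},
    {"x":-7.5,"y":20,"z":-1,"wx":0,"wy":0,"wz":0,"fingers":0.3},
    {"x":-8.5,"y":23,"z":-1,"wx":0,"wy":0,"wz":0,"fingers":0.3},
    {"x":-8.5,"y":23,"z":-1,"wx":0,"wy":0,"wz":0,"fingers":0.3},
  ],
)

```text
time: 7.72
tool_pos: [0.5512, 0.1213, 0.0573]
tcp_rot: [0.986, 1.336, -0.986]
wrist_force: [0.5, -0.9, 0.0]
width: 0.477
```

```bash
cat > look.py <<'E'
from h import *
import sys
s=monitor.read_state();print(s['tool_pos'].round(4),s['wrist_force'].round(2),s['time'],s['width']*85)
c=eyes.read_camera('wrist');save(sys.argv[1]+'.png',c['frame']);W=world(c,s)
M=R.from_rotvec(s['tcp_rot']).as_matrix();T=(W-s['tool_pos'])@M
f=c['frame'].astype(int);br=(f[...,0]>150)&(f[...,0]-f[...,2]>70)
k=br&(W[...,2]>.012)&(W[...,2]<.045)&(T[...,2]<.02)&(T[...,2]>-.06)&(T[...,1]>.03)&(T[...,1]<.08)
if k.sum(): print('post',k.sum(),np.percentile(T[k],[2,98],axis=0).round(4),W[k][:,2].max())
a=cv2.cvtColor(c['frame'],cv2.COLOR_RGB2BGR)[180:380,260:530];cv2.imwrite('pics/'+sys.argv[1]+'c.png',cv2.resize(a,None,fx=2.9,fy=2.9,interpolation=cv2.INTER_CUBIC))
E
python3 look.py w8
```

```text
[0.5512 0.1213 0.0573] [ 0.46 -0.87  0.05] 7.725 40.57782032746527
post 620 [[ 0.0177  0.0522 -0.015 ]
 [ 0.0441  0.0588 -0.0076]] 0.04009685179758865
```

View pics/w8c.png

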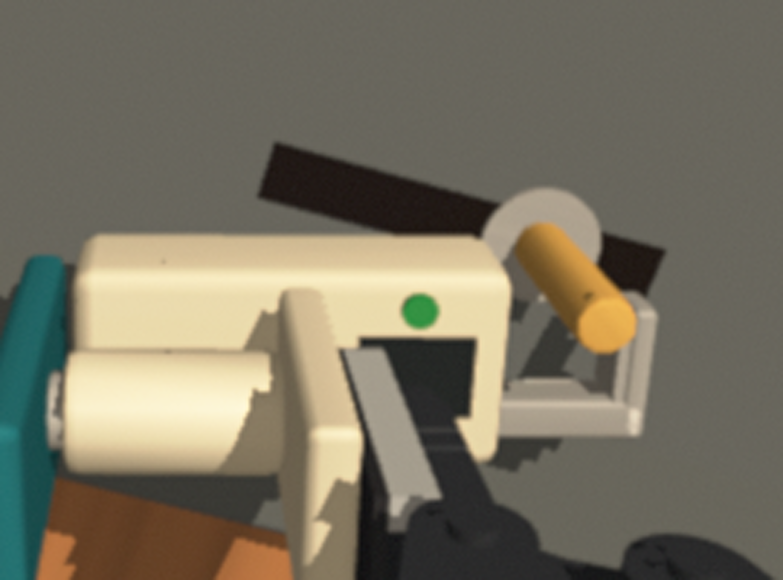

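Request:
play_rows(
  deltas=[
    {"x":0.5,"y":3,"z":0,"wx":0,"wy":0,"wz":0,"fingers":0.3},
    {"x":0,"y":6,"z":0,"wx":0,"wy":0,"wz":0,"fingers":0.3},
    {"x":-1,"y":8.5,"z":0,"wx":0,"wy":0,"wz":0,"fingers":0.3},
    {"x":-1.5,"y":10,"z":-1,"wx":0,"wy":0,"wz":0,"fingers":0.3},
    {"x":-1.5,"y":10,"z":-1.5,"wx":0,"wy":0,"wz":0,"fingers":0.3},
  ],
)

```text
time: 8.4
tool_pos: [0.5497, 0.1311, 0.0557]
tcp_rot: [0.986, 1.336, -0.987]
wrist_force: [0.0, 0.6, -1.0]
width: 0.48
```

```bash
python3 look.py w9
```

```text
[0.5497 0.1311 0.0557] [ 0.02  0.62 -1.02] 8.4 40.82384942900213
post 666 [[ 0.0161  0.051  -0.0053]
 [ 0.0424  0.0573  0.002 ]] 0.03981585805128052
```

View pics/w9c.png

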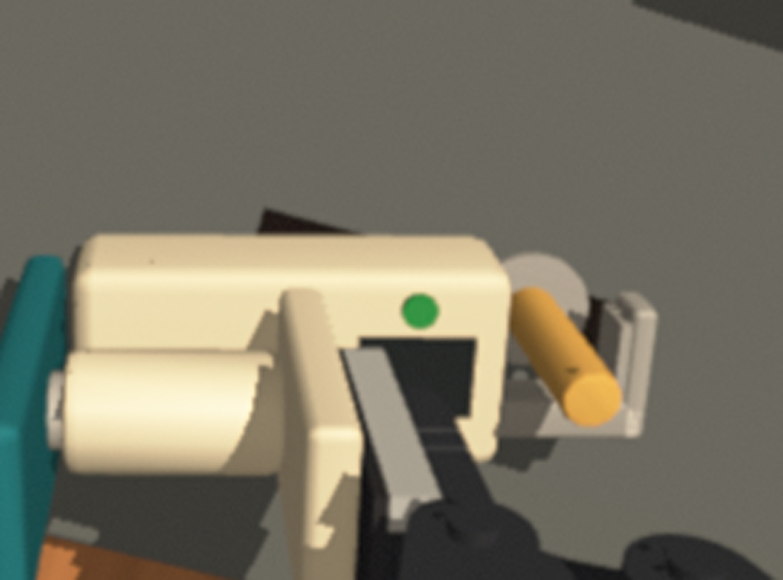

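The post (583,370 in the crop) is inside the hook gap. I'll draw back in small steps.

Request:
play_rows(
  deltas=[
    {"x":-1,"y":-0.3,"z":-0.5,"wx":0,"wy":0,"wz":0,"fingers":0.3},
    {"x":-2,"y":-0.6,"z":-0.5,"wx":0,"wy":0,"wz":0,"fingers":0.3},
    {"x":-2,"y":-0.6,"z":-0.5,"wx":0,"wy":0,"wz":0,"fingers":0.3},
  ],
)

```text
time: 8.82
tool_pos: [0.5477, 0.1303, 0.0553]
tcp_rot: [0.987, 1.336, -0.987]
wrist_force: [-0.8, 0.4, -1.0]
width: 0.479
```

Request:
play_rows(
  deltas=[
    {"x":-0.5,"y":-0.15,"z":0,"wx":0,"wy":0,"wz":0,"fingers":0.3},
    {"x":-0.5,"y":-0.15,"z":0,"wx":0,"wy":0,"wz":0,"fingers":0.3},
  ],
)

```text
time: 9.07
tool_pos: [0.5473, 0.1302, 0.0553]
tcp_rot: [0.987, 1.336, -0.987]
wrist_force: [-0.5, -0.2, -1.1]
width: 0.48
```

Request:
play_rows(
  deltas=[
    {"x":-0.5,"y":-0.15,"z":0,"wx":0,"wy":0,"wz":0,"fingers":0.3},
    {"x":-0.5,"y":-0.15,"z":0,"wx":0,"wy":0,"wz":0,"fingers":0.3},
  ],
)

```text
time: 9.32
tool_pos: [0.5468, 0.1301, 0.0553]
tcp_rot: [0.987, 1.336, -0.987]
wrist_force: [0.1, -0.5, -1.9]
width: 0.476
```

Request:
play_rows(
  deltas=[
    {"x":-0.5,"y":-0.15,"z":0,"wx":0,"wy":0,"wz":0,"fingers":0.3},
    {"x":-0.5,"y":-0.15,"z":0,"wx":0,"wy":0,"wz":0,"fingers":0.3},
  ],
)

```text
time: 9.57
tool_pos: [0.5463, 0.1299, 0.0553]
tcp_rot: [0.987, 1.336, -0.987]
wrist_force: [-0.3, 0.0, -0.7]
width: 0.479
```

```bash
python3 look.py w10
```

```text
[0.5463 0.1299 0.0553] [-0.26  0.01 -0.71] 9.575 40.69212653399997
post 661 [[ 0.0157  0.0546 -0.0054]
 [ 0.0417  0.0611  0.0018]] 0.0401937785045382
```

View pics/w10c.png

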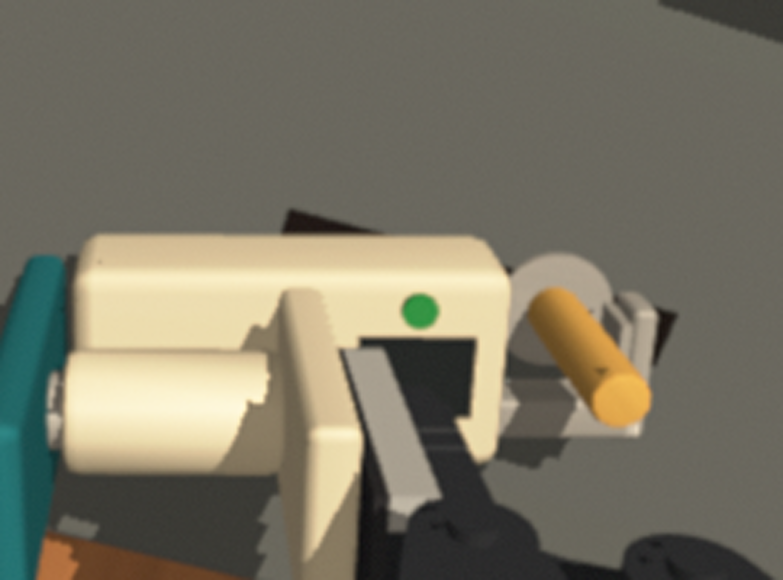

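Very close but not bearing yet. I'll continue in 0.3–0.5 mm steps.

Request:
play_rows(
  deltas=[
    {"x":-0.4,"y":-0.1,"z":0,"wx":0,"wy":0,"wz":0,"fingers":0.3},
    {"x":-0.4,"y":-0.1,"z":0,"wx":0,"wy":0,"wz":0,"fingers":0.3},
  ],
)

```text
time: 9.88
tool_pos: [0.5459, 0.1298, 0.0553]
tcp_rot: [0.987, 1.336, -0.987]
wrist_force: [0.1, -0.1, -1.2]
width: 0.478
```

Request:
play_rows(
  deltas=[
    {"x":-0.4,"y":-0.1,"z":0,"wx":0,"wy":0,"wz":0,"fingers":0.3},
    {"x":-0.4,"y":-0.1,"z":0,"wx":0,"wy":0,"wz":0,"fingers":0.3},
  ],
)

```text
time: 10.12
tool_pos: [0.5455, 0.1297, 0.0553]
tcp_rot: [0.987, 1.336, -0.987]
wrist_force: [-0.4, -0.4, -1.4]
width: 0.479
```

Request:
play_rows(
  deltas=[
    {"x":-0.3,"y":-0.1,"z":0,"wx":0,"wy":0,"wz":0,"fingers":0.3},
    {"x":-0.3,"y":-0.1,"z":0,"wx":0,"wy":0,"wz":0,"fingers":0.3},
  ],
)

```text
time: 10.38
tool_pos: [0.5453, 0.1296, 0.0553]
tcp_rot: [0.987, 1.336, -0.987]
wrist_force: [0.0, 0.7, -1.6]
width: 0.475
```

Request:
play_rows(
  deltas=[
    {"x":-0.3,"y":-0.1,"z":0,"wx":0,"wy":0,"wz":0,"fingers":0.3},
    {"x":-0.3,"y":-0.1,"z":0,"wx":0,"wy":0,"wz":0,"fingers":0.3},
  ],
)

```text
time: 10.62
tool_pos: [0.5452, 0.1296, 0.0554]
tcp_rot: [0.987, 1.335, -0.986]
wrist_force: [0.8, 0.6, -1.8]
width: 0.481
```

Request:
play_rows(
  deltas=[
    {"x":-0.3,"y":-0.1,"z":0,"wx":0,"wy":0,"wz":0,"fingers":0.3},
    {"x":-0.3,"y":-0.1,"z":0,"wx":0,"wy":0,"wz":0,"fingers":0.3},
  ],
)

```text
time: 10.88
tool_pos: [0.5451, 0.1295, 0.0554]
tcp_rot: [0.987, 1.335, -0.986]
wrist_force: [2.3, -0.1, -1.9]
width: 0.479
```

Request:
play_rows(
  deltas=[
    {"x":-0.3,"y":-0.1,"z":0,"wx":0,"wy":0,"wz":0,"fingers":0.3},
    {"x":-0.3,"y":-0.1,"z":0,"wx":0,"wy":0,"wz":0,"fingers":0.3},
  ],
)

```text
time: 11.12
tool_pos: [0.545, 0.1295, 0.0556]
tcp_rot: [0.988, 1.335, -0.986]
wrist_force: [4.5, 0.7, -2.8]
width: 0.478
```

Contact, with the reaction along +x at ~4.5 N. I'll hold it here.

Request:
play_rows(
  deltas=[
    {"x":0,"y":0,"z":0,"wx":0,"wy":0,"wz":0,"fingers":0.3},
    {"x":0,"y":0,"z":0,"wx":0,"wy":0,"wz":0,"fingers":0.3},
    {"x":0,"y":0,"z":0,"wx":0,"wy":0,"wz":0,"fingers":0.3},
    {"x":0,"y":0,"z":0,"wx":0,"wy":0,"wz":0,"fingers":0.3},
  ],
)

```text
time: 11.62
tool_pos: [0.545, 0.1295, 0.0556]
tcp_rot: [0.988, 1.335, -0.986]
wrist_force: [6.1, 2.0, -3.7]
width: 0.483
```

```bash
python3 look.py w11; python3 - <<'E'
from h import *
W=None
s=monitor.read_state();c=eyes.read_camera('wrist');W=world(c,s)
a=W[278:292,295:350].reshape(-1,3);print('case top z',np.median(a[:,2]));b=W[290:294,410:430].reshape(-1,3);print(np.median(b[:,2]))
p=W[200:240,300:400].reshape(-1,3);print('plate',np.median(p[:,2]))
for i in range(3): print(monitor.read_state()['wrist_force'])
E
```

```text
[0.545  0.1295 0.0556] [ 6.12  1.98 -3.7 ] 11.625 41.07971865940511
post 667 [[ 0.0162  0.0558 -0.0054]
 [ 0.0424  0.0622  0.0018]] 0.04066208890357978
case top z 0.027726058505245496
0.028381104103475302
plate 0.008667364647664308
[ 4.48126369  1.87859205 -2.97259238]
[ 4.48126369  1.87859205 -2.97259238]
[ 4.48126369  1.87859205 -2.97259238]
```

View pics/w11c.png

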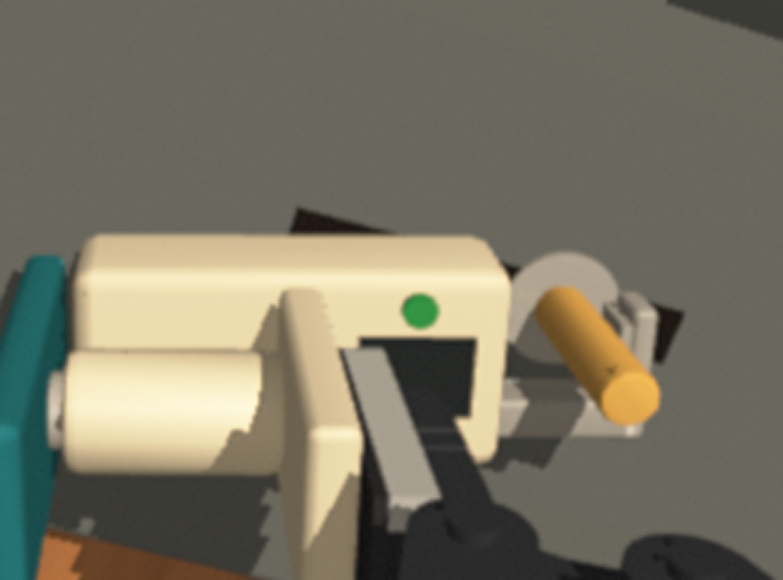

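```bash
python3 - <<'E'
from h import *
s=monitor.read_state();c=eyes.read_camera('wrist');W=world(c,s);M=R.from_rotvec(s['tcp_rot']).as_matrix();T=(W-s['tool_pos'])@M
f=c['frame'].astype(int)
g=(abs(f[...,0]-f[...,2])<30)&(f.sum(2)>300)
for u0,u1 in((225,262),(380,415)):
    t=T[295:362,u0:u1][g[295:362,u0:u1]];t=t[abs(t[:,0])<.05];print(len(t),np.percentile(t,[2,50,98],axis=0).round(4))
E
```

```text
1163 [[-0.0183 -0.0415 -0.0098]
 [-0.0007 -0.0256 -0.009 ]
 [ 0.0476 -0.0226  0.0105]]
872 [[-0.0182  0.0215 -0.0099]
 [-0.005   0.024  -0.0092]
 [ 0.0149  0.0265 -0.008 ]]
```

Request:
play_rows(
  deltas=[
    {"x":0,"y":0,"z":-0.6,"wx":0,"wy":0,"wz":0,"fingers":0.3},
    {"x":0,"y":0,"z":-0.6,"wx":0,"wy":0,"wz":0,"fingers":0.3},
  ],
)

```text
time: 12.02
tool_pos: [0.545, 0.1295, 0.0552]
tcp_rot: [0.988, 1.335, -0.986]
wrist_force: [4.4, 1.4, -0.4]
width: 0.476
```

Request:
play_rows(
  deltas=[
    {"x":0,"y":0,"z":-0.6,"wx":0,"wy":0,"wz":0,"fingers":0.3},
    {"x":0,"y":0,"z":-0.6,"wx":0,"wy":0,"wz":0,"fingers":0.3},
  ],
)

```text
time: 12.28
tool_pos: [0.545, 0.1294, 0.0546]
tcp_rot: [0.988, 1.335, -0.986]
wrist_force: [4.4, 1.5, 1.4]
width: 0.477
```

Request:
play_rows(
  deltas=[
    {"x":0,"y":0,"z":-0.5,"wx":0,"wy":0,"wz":0,"fingers":0.3},
    {"x":0,"y":0,"z":-0.5,"wx":0,"wy":0,"wz":0,"fingers":0.3},
  ],
)

```text
time: 12.52
tool_pos: [0.5451, 0.1294, 0.0545]
tcp_rot: [0.988, 1.335, -0.986]
wrist_force: [3.3, 1.1, 5.7]
width: 0.48
```

```bash
cat > ct.py <<'E'
from h import *
s=monitor.read_state();c=eyes.read_camera('wrist');W=world(c,s)
a=W[278:292,295:350].reshape(-1,3);b=W[290:294,410:430].reshape(-1,3)
print('case top z',np.median(a[:,2]),np.median(b[:,2]),'plate',np.median(W[200:240,300:400,2]),s['tool_pos'].round(4),s['wrist_force'].round(1),s['width']*85)
E
python3 ct.py
```

```text
case top z 0.026717730527412553 0.027353513582145605 plate 0.008699856235240763 [0.5451 0.1294 0.0545] [3.3 1.1 5.7] 40.79680040220046
```

The probe rests flat on the plate: case top minus plate is 18.0 mm. Now I'll release slowly.

Request:
play_rows(
  deltas=[
    {"x":0,"y":0,"z":0,"wx":0,"wy":0,"wz":0,"fingers":0.0},
    {"x":0,"y":0,"z":-0.3,"wx":0,"wy":0,"wz":0,"fingers":-0.05},
    {"x":0,"y":0,"z":-0.6,"wx":0,"wy":0,"wz":0,"fingers":-0.1},
    {"x":0,"y":0,"z":-0.6,"wx":0,"wy":0,"wz":0,"fingers":-0.1},
  ],
  grip_force=20,
)

```text
time: 13.08
tool_pos: [0.5444, 0.1293, 0.053]
tcp_rot: [0.987, 1.336, -0.987]
wrist_force: [4.4, 1.0, 2.9]
width: 0.55
```

```bash
python3 ct.py;python3 look.py w12
```

```text
case top z 0.02664803967914063 0.028314830974426275 plate 0.008670633131505498 [0.5444 0.1293 0.053 ] [4.4 1.  2.9] 46.71278487274377
[0.5444 0.1293 0.053 ] [4.27 1.27 2.37] 13.125 47.201491675251695
post 688 [[ 0.0135  0.0566 -0.0055]
 [ 0.0402  0.0632  0.0017]] 0.04000752368262145
```

View pics/w12c.png

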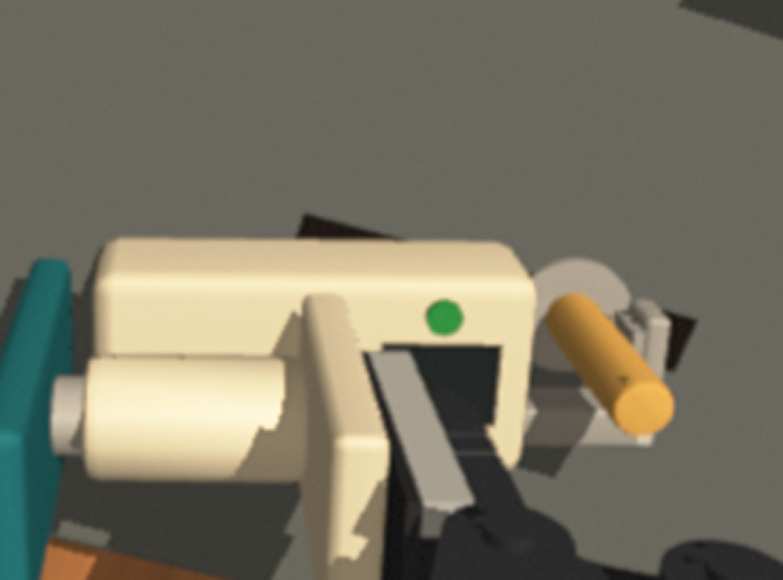

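Working as planned: the case moves forward while the hook stays on the post. I'll keep opening.

Request:
play_rows(
  deltas=[
    {"x":0,"y":0,"z":-0.3,"wx":0,"wy":0,"wz":0,"fingers":-0.15},
    {"x":0,"y":0,"z":-0.6,"wx":0,"wy":0,"wz":0,"fingers":-0.2},
    {"x":0,"y":0,"z":-1,"wx":0,"wy":0,"wz":0,"fingers":-0.25},
    {"x":0,"y":0,"z":-1.3,"wx":0,"wy":0,"wz":0,"fingers":-0.3},
    {"x":0,"y":0,"z":-1.6,"wx":0,"wy":0,"wz":0,"fingers":-0.35},
    {"x":0,"y":0,"z":-1.9,"wx":0,"wy":0,"wz":0,"fingers":-0.4},
    {"x":0,"y":0,"z":-1.9,"wx":0,"wy":0,"wz":0,"fingers":-0.4},
  ],
)

```text
time: 14.05
tool_pos: [0.5441, 0.1293, 0.0508]
tcp_rot: [0.987, 1.336, -0.987]
wrist_force: [3.6, 0.9, -1.4]
width: 0.699
```

```bash
python3 ct.py;python3 look.py w13
```

```text
case top z 0.026083165984778472 0.027852943754651666 plate 0.008670896633330052 [0.5441 0.1293 0.0508] [ 3.6  0.9 -1.4] 59.415505775134484
[0.5441 0.1293 0.0508] [ 4.07  1.35 -0.88] 14.1 59.538412553666504
post 674 [[ 0.0112  0.0564 -0.0056]
 [ 0.0354  0.0634  0.002 ]] 0.04032392138492402
```

View pics/w13.png

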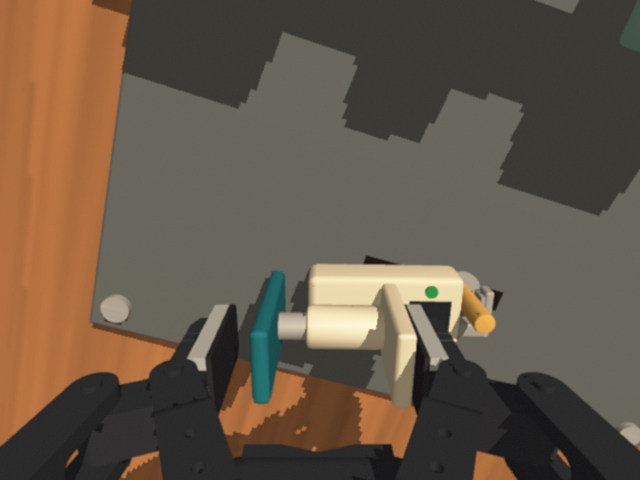

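Request:
play_rows(
  deltas=[
    {"x":0,"y":0,"z":-0.3,"wx":0,"wy":0,"wz":0,"fingers":-0.45},
    {"x":0,"y":0,"z":-0.7,"wx":0,"wy":0,"wz":0,"fingers":-0.5},
    {"x":0,"y":0,"z":-1,"wx":0,"wy":0,"wz":0,"fingers":-0.55},
    {"x":0,"y":0,"z":-1.3,"wx":0,"wy":0,"wz":0,"fingers":-0.6},
    {"x":0,"y":0,"z":-1.3,"wx":0,"wy":0,"wz":0,"fingers":-0.65},
    {"x":0,"y":0,"z":-1.3,"wx":0,"wy":0,"wz":0,"fingers":-0.65},
  ],
)

```text
time: 14.9
tool_pos: [0.5443, 0.1293, 0.0498]
tcp_rot: [0.987, 1.336, -0.987]
wrist_force: [-0.1, -0.4, 0.6]
width: 0.823
```

```bash
python3 ct.py;python3 look.py w14
```

```text
case top z 0.025911053649267643 0.027839827498818095 plate 0.008648055549190195 [0.5443 0.1293 0.0498] [-0.1 -0.4  0.6] 69.93903509688184
[0.5443 0.1293 0.0498] [-0.57 -0.07 -0.48] 14.95 70.27575421197552
post 684 [[ 0.0102  0.056  -0.0055]
 [ 0.0345  0.0632  0.0018]] 0.03998877517769428
```

View pics/w14c.png

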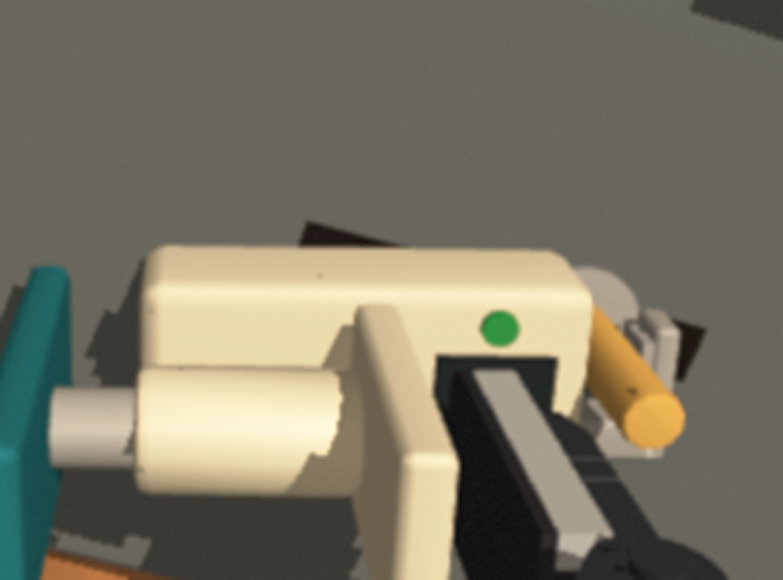

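Request:
play_rows(
  deltas=[
    {"x":0,"y":0,"z":8,"wx":0,"wy":0,"wz":0,"fingers":-0.65},
    {"x":0,"y":0,"z":25,"wx":0,"wy":0,"wz":0,"fingers":-0.65},
    {"x":0,"y":0,"z":60,"wx":0,"wy":0,"wz":0,"fingers":-0.8},
    {"x":0,"y":-20,"z":110,"wx":0,"wy":0,"wz":0,"fingers":-1},
    {"x":0,"y":-20,"z":140,"wx":0,"wy":0,"wz":0,"fingers":-1},
    {"x":0,"y":-20,"z":140,"wx":0,"wy":0,"wz":0,"fingers":-1},
    {"x":0,"y":-20,"z":140,"wx":0,"wy":0,"wz":0,"fingers":-1},
  ],
)

```text
time: 15.88
tool_pos: [0.544, 0.1093, 0.1898]
tcp_rot: [0.987, 1.336, -0.987]
wrist_force: [-0.1, 0.0, -0.1]
width: 1.002
```

```bash
python3 - <<'E'
from h import *
s=monitor.read_state();print(s['tool_pos'],s['wrist_force'],s['time'])
c=eyes.read_camera('wrist');save('w15.png',c['frame']);np.save('w15.npy',world(c,s))
c=eyes.read_camera('scene');save('scene2.png',c['frame'])
c=eyes.read_camera('top');save('top2.png',c['frame']);W=world(c);W0=np.load('top0.npy')
for n,(u,v) in dict(jar=(352,297),buff=(433,190),bar=(342,153),comb=(426,282)).items(): print(n,W0[v,u].round(3),W[v,u].round(3))
E
```

```text
[0.54396239 0.10930759 0.18981239] [-0.11154924  0.01081705 -0.07339103] 15.875
jar [ 0.48  -0.17   0.054] [ 0.48  -0.17   0.057]
buff [ 0.703 -0.345  0.025] [ 0.703 -0.345  0.025]
bar [ 0.783 -0.153  0.031] [ 0.783 -0.153  0.028]
comb [ 0.509 -0.33   0.005] [ 0.509 -0.331  0.004]
```

View pics/w15.png

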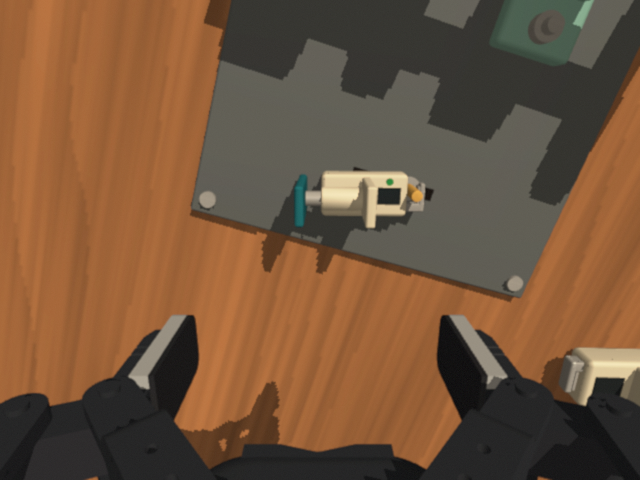

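View pics/scene2.png

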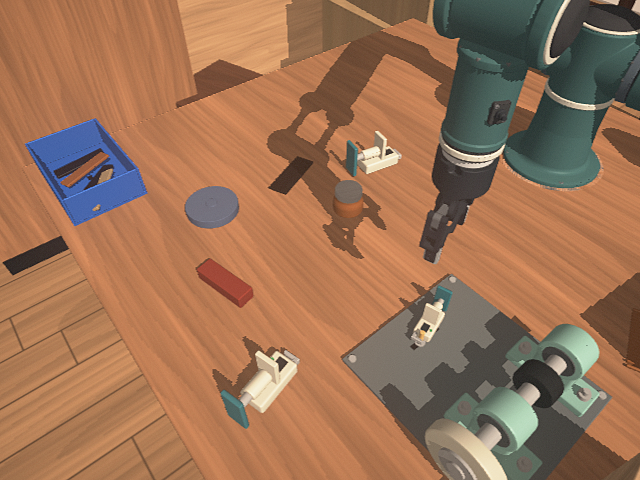

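The probe is on the plate (365,195) with the hook round the post (417,195). One last check of plunger travel and level.

```bash
python3 - <<'E'
from h import *
W=np.load('w15.npy');f=cv2.cvtColor(cv2.imread('pics/w15.png'),cv2.COLOR_BGR2RGB).astype(int)
m=np.zeros((480,640),bool);m[160:235,285:412]=1;Z=W[...,2]
u=np.array([.956,.294]);hi=m&(Z>.055)&(Z<.07);te=hi&(f[...,0]<90);ea=hi&(f[...,0]>130)
for k in(te,ea): 
    l=W[k][:,:2]@u;print(k.sum(),np.percentile(l,[2,98]).round(4),np.median(W[k],0).round(4),cv2.minAreaRect(W[k][:,:2].astype(np.float32)*1000))
ct=m&(abs(Z-.0267)<.003);p=W[ct]
for _ in range(4):
    A=np.c_[p[:,:2],np.ones(len(p))];k=np.linalg.lstsq(A,p[:,2],rcond=None)[0];r=abs(A@k-p[:,2]);p=p[r<2*r.std()]
print('tilt',k[:2],'z',np.median(p[:,2]),'plate',np.median(Z[200:220,215:270]))
a=cv2.imread('pics/w15.png')[150:250,280:450];cv2.imwrite('pics/c15.png',cv2.resize(a,None,fx=4.5,fy=4.5,interpolation=cv2.INTER_CUBIC))
E
```

```text
453 [0.5371 0.5432] [0.5269 0.1246 0.0639] ((544.380859375, 129.91558837890625), (44.3929557800293, 26.112060546875), 19.84813690185547)
411 [0.5815 0.5871] [0.5688 0.1378 0.0651] ((569.1898803710938, 136.62106323242188), (5.966945171356201, 25.553007125854492), 17.004283905029297)
tilt [0.02660135 0.00766851] z 0.027542928554705054 plate 0.008680936026162156
```

View pics/c15.png

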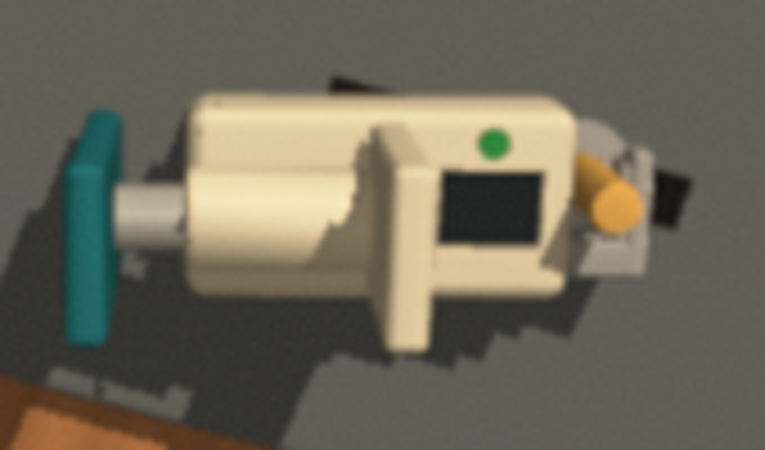

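```bash
python3 -c "
from h import *
print(finish_job())"
```

```text
the job is handed in; nothing more can be done
None
```

The smallest probe is clamped on the brass post and lying almost level on the bed plate. I handed the job in at about 16 s; no verdict came back.

**What I did:**
- I gripped the probe by cap and ear until the plunger was fully pressed. The opening read about 41 mm, against 42 mm expected.
- I lifted it and passed the hook round the post.
- I drew the hook back until the wrist read about 4.5–6.5 N, and held that for over 0.5 s.
- I set the probe down on the plate, then opened the fingers slowly, lowering as they opened so the pads would not lift the probe.

**Last checks, from the final wrist and top pictures:**

| Check | Measured | Limit or start value |
|---|---|---|
| Cap to ear | 50 mm, so plunger about 6 mm | 4 to 8.5 mm |
| Underside height above the bench | about 9 mm | 5 to 12 mm |
| Tilt (nose slightly up) | about 0.028 rad | 0.12 rad |
| Post to slot middle | about 11 mm (estimated from the top picture) | jaw within 33 mm |
| Wrist force after retreat | about 0 N | robot touching nothing |
| Jar, comb, buffing wheel and bar | unmoved in the top view | 20 mm |

The hook's clamping force on the post cannot be read directly. I infer it from the spring holding the plunger at 6 mm. No check failed or disagreed.

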